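# Switch off a laboratory hot plate and set its bottle down to cool

## Task

Turn the heating off: the large bar-shaped knob on the hot plate's sloping front must go anticlockwise all the way to its stop, while the small round stirring knob beside it keeps its setting. Then take the capped bottle off the hot plate and stand it gently, without dropping it, on the bench liner midway between the glass beaker and the white tub, in line with them. Let go of it, and leave everything else on the bench where it stands.

Things in the scene. Friction and masses are not known exactly. Their poses are not given: they have to be found in the camera images.
- hotplate: White stirring hot plate, fixed, 287 (x) x 220 (y). Origin: on its underside; front faces its -x. Rear face at x = 140. Plate 170 x 170, top at z = 105, centre (45, 0). In front, a panel slopes 28 degrees from level, z = 38 at x = -147 up to z = 90 at x = -50; knob axes at x = -98, y = +52 (heating) and -52 (stirring). Steel rod at (128, 98), up to z = 330, with a 34 wide block at z = 300.
- heat (a joint): Heating knob angle in rad: 0 = off, the anticlockwise stop (seen facing the panel), where its white line points straight up the slope to a black tick; grows clockwise to 4.6. Starts between 1.2 and 2.4. Light friction (0.05 N m); stays where it is left.
- heat_grip (a point): Grip point of the heating knob, on its axis, 34 above the panel, turning with it: z = the panel's outward normal (28 degrees from vertical), x = along the bar towards the end with the white line. Grey: a round skirt of 62 diameter up to 10 above the panel, and on it an upright bar 60 long (x), 16 thick (y), from 10 to 42 above the panel.
- stir_mark (a point): Rim of the stirring knob's top, at its white line; it must not be turned. That knob is a plain grey cylinder of 34 diameter, 24 high above the panel, its axis 104 from the heating knob's.
- bottle: The bottle that stands on the hot plate: clear glass, round, 170 high, about 0.45 kg. Origin: centre of its underside, z up its axis. Body 80 diameter up to z = 100, shoulder narrowing to a neck of 36 diameter at z = 125, blue screw cap of 48 diameter from z = 142 to 170 (grip it there).
- liner: White paper-covered bench liner, fixed, 240 (x) x 320 (y), 3 thick. Origin: centre of its underside. The beaker and the tub stand on it at (-40, 105) and (-40, -105), either way round, to within 3; the place midway between them is (-40, 0).
- beaker: Open clear glass beaker, 82 diameter, 110 high, standing on the liner. Loose; must stay where it is. Origin: centre of its underside.
- tub: Open white plastic tub, 92 diameter at the rim, 85 high, standing on the liner. Loose; must stay where it is. Origin: centre of its underside.
- rack: Low blue tube rack, 50 (x) x 190 (y) x 50 high with its tubes, on the liner behind the gap. Loose; must stay where it is. Origin: centre of its underside.
- stand: Pipette stand, 110 diameter foot, 280 high, hung with five pipettes; stands between the hot plate and the liner, towards the back. Loose; must stay where it is. Origin: centre of its underside.
- spare: Another bottle of just the same kind, 170 high, 80 diameter, standing on the bench in front, between the hot plate and the liner. Loose; must stay where it is. Origin: centre of its underside.
- tipbox: Grey box with a clear lid, 122 x 87 x 75 high, at the left. Loose; must stay where it is. Origin: centre of its underside.
- jar: Amber glass jar, 72 diameter, 100 high, at the right. Loose; must stay where it is. Origin: centre of its underside.

How it is judged:
By the outcome, as a careful person would: the job done as asked, in the order asked, and still so for the second after the job is handed in, with the robot touching nothing.
It also fails if it takes over 72 s, if anything falls off the work surface, if the arm or the gripper's body presses on something with over 40 N, if the wrist force passes 120 N, or if a joint passes its speed limit or range.

## Robot

A 6-joint arm with a two-finger parallel gripper is mounted at the origin on the work surface. World frame = base frame: x ahead of the robot, y to its left, z up, the work surface at z = 0. Lengths are in m, angles in degrees, forces in N, time in s.
With the tool pointing down it reaches from about 0.4 to 0.825 m from the base axis. Payload 7 kg.
Tool frame: the origin (TCP) lies on the centre line of the jaws, within the pads' length; the fingertips stand 19 mm ahead of it and the grasp point (between the pads) is the TCP; z points along the fingers, y is the line along which they close (so a half turn about z gives the same grasp; the last joint's range is limited). The gripper opens to 88 mm and grips with 3 to 60 N. Pads are 19 mm wide; open, the fingers measure 130 mm over their backs; the gripper's body (78 mm by 193 mm) begins 47 mm behind the grasp point.
Start: joints at [-59.525, 20.546, 0.682, 0, -70.136, -16.507], TCP at [0.163, -0.655, 0.246] pointing down, gripper open.
Joint ranges: [-176.03, 176.03], [-82.01, 121.73], [-58.28, 71.71], [-173.87, 95.51], [-174.79, -0.11], [-173.66, 173.66]. Speed limits (degrees/s): [136.94, 136.94, 172.46, 180, 180, 180].

## Interface

Orientations are given as [roll, pitch, yaw] about the fixed x, y, z axes, in that order (R = Rz(yaw) Ry(pitch) Rx(roll)).
In Python, from plant import ctrl gives the robot as it stands.
- The arm moves only by the tool move_arm, never from a script. Its argument "motion" is a list of rows, each a list of 3 entries, a list of its own where there are three numbers: the shift along the tool's x, y, z in mm, then the turn, a rotation vector about the tool's x, y, z in degrees, then the closure, from 0 (fully open) to 1 (shut). A call has 1 to 10 rows; each row is the pose to reach, as a shift and turn from the pose commanded when the call began, along the tool's axes at that moment; what a row does not reach only later rows make up. A row lasts 1/12 s, in which the tool goes at most 41.7 mm and 7.16 degrees, less where a joint would pass 70% of its speed; a pose out of reach is approached as far as the arm can. A call with a gripper value outside its range is refused whole. The fingers move at their own pace and stop on an object; the grip force is fixed at half the most. Time passes only in rows, so rows that repeat a pose let the fingers close. It gives the time, the measured TCP pose, the force, the opening and the grip force at its end, in the units of the state.
- ctrl.get_obs(): the state, without advancing time (a new reading comes with each control period).
- ctrl.snapshot(name): name is "scene" or "top"; returns a dict with "color" (400x640x3 uint8, blue, green, red), "camera_matrix" (3x3 intrinsics, pixels), "cam_to_world" (4x4, takes a point from camera to world coordinates). Camera axes: x right, y up, looking along -z (the intrinsics and any distortion apply to the point x, -y, -z); pixel columns grow to the right and rows downward; lengths in m; the calibration is good to about 2 mm. A picture is of the moment at which its call begins. There is no depth.
- ctrl.close_job(): hands the job in; it is judged then, once.
The state is a dict: "clock": time; "joint_pos": joint angles; "qvel": joint speeds; "tau": joint torques, N m; "tool_pos": TCP position; "orientation": TCP orientation; "force": force on the tool from outside, world axes, zero at the start; "moment": the same for the moment, N m; "opening": finger opening in m; "gripper_force": force on a finger pad.
Only numpy, scipy, OpenCV 4.12 (cv2) and the standard library are available. Lean on these libraries where they do the work, as an engineer would, in place of code of your own. Each camera call takes 0.05 s, during which the arm holds its last target. There are 200 camera calls.

## Working session

There is one attempt and no reset: what is moved stays moved. The work goes in short steps, Python scripts to look and compute and a tool call to move; the robot and the scene stay as the last step left them, time stands still between calls to the robot, and variables do not carry over. Pictures are saved under pics/ and viewed, at most 10 in all, crops included, and the job is handed in when it is done.

Besides the shell and the picture viewer there is one more tool, called after "Call:" as name(argument=value, ...) on one line, values as JSON. move_arm: Moves the arm, as the interface text tells. Its arguments: {"type":"object","properties":{"motion":{"type":"array"}},"required":["motion"]}

```bash
mkdir -p pics; ls; python3 - <<'E'
from plant import ctrl
import cv2,numpy as np
for n in("scene","top"):
    s=ctrl.snapshot(n); cv2.imwrite(f"pics/{n}0.png",s["color"]); np.savez(f"{n}0.npz",**s)
    print(n,np.round(s["camera_matrix"],1).tolist(),np.round(s["cam_to_world"],4).tolist(),[k for k in s])
print(ctrl.get_obs())
E
```

```text
pics
scene [[446.1, 0.0, 322.2], [0.0, 446.1, 200.6], [0.0, 0.0, 1.0]] [[0.678, -0.3789, 0.6299, 1.627], [0.7348, 0.3705, -0.5681, -0.9555], [-0.0181, 0.848, 0.5296, 0.9897], [0.0, 0.0, 0.0, 1.0]] ['color', 'camera_matrix', 'cam_to_world']
top [[478.5, 0.0, 315.7], [0.0, 478.5, 190.5], [0.0, 0.0, 1.0]] [[0.0274, 0.9867, -0.1602, 0.2378], [-0.9996, 0.0276, -0.0007, 0.0167], [0.0038, 0.1601, 0.9871, 1.9421], [0.0, 0.0, 0.0, 1.0]] ['color', 'camera_matrix', 'cam_to_world']
{'clock': 0.1, 'joint_pos': array([-5.95250371e+01,  2.05867421e+01,  6.38556705e-01, -1.76791766e-02,
       -7.01361912e+01, -1.65063029e+01]), 'qvel': array([-0.0608979 , -0.06914045,  0.20702825,  0.0345826 , -0.04580286,
       -0.06735591]), 'tau': array([-1.53682882e-03, -5.84163272e+01,  2.93750292e+01,  7.01561943e+00,
        1.01569746e-02, -5.12647239e-05]), 'tool_pos': array([ 0.16280558, -0.65464301,  0.24471965]), 'orientation': array([ 1.79914378e+02, -8.03980939e-03, -1.66037353e+02]), 'force': array([-0.71222435, -0.20775135,  0.05563606]), 'moment': array([ 0.03499747,  0.02903798, -0.02399404]), 'gripper_force': 0.0, 'opening': 0.08771678120884127}
```

View pics/scene0.png

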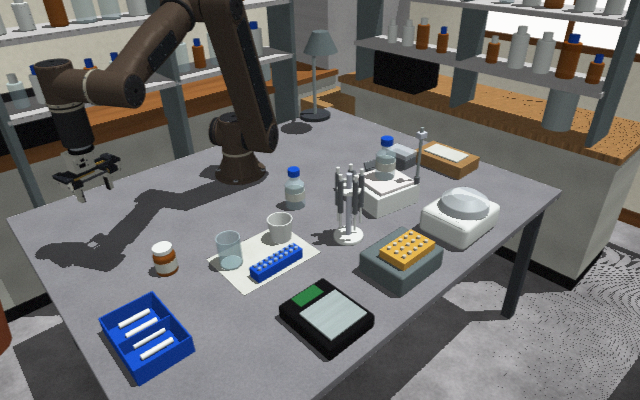

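View pics/top0.png

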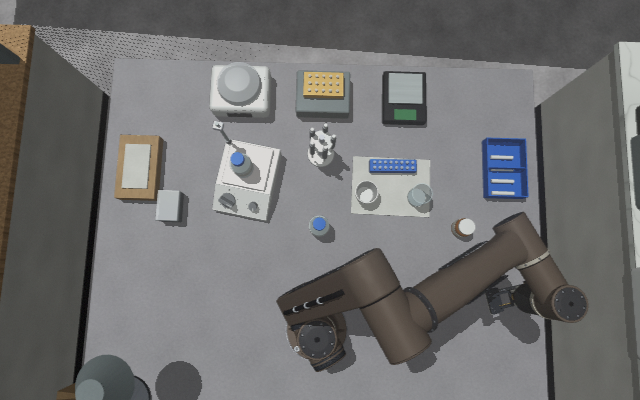

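The scene view shows the hot plate at about (388,185), with the capped bottle at (387,150), the spare at (294,190) and the liner at (263,260). In the top view the plate is at (248,180), the heating knob at (228,200), the stirring knob at (253,208), the bottle cap at (238,158), the tub at (367,193) and the beaker at (419,196). I'll zoom in on these.

```bash
python3 - <<'E'
import cv2,numpy as np
t=np.load("top0.npz")["color"]; s=np.load("scene0.npz")["color"]
f=lambda im,x,y,w,h,k:cv2.resize(im[y:y+h,x:x+w],None,fx=k,fy=k,interpolation=cv2.INTER_CUBIC)
a=f(t,200,115,100,110,5); cv2.imwrite("pics/c1.png",a)          # 500x550
b=np.vstack([f(t,340,145,100,75,5.0)[:, :500], f(s,340,125,100,45,5)]); 
cv2.imwrite("pics/c2.png",b)
E
```

```text
(no output)
```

View pics/c1.png

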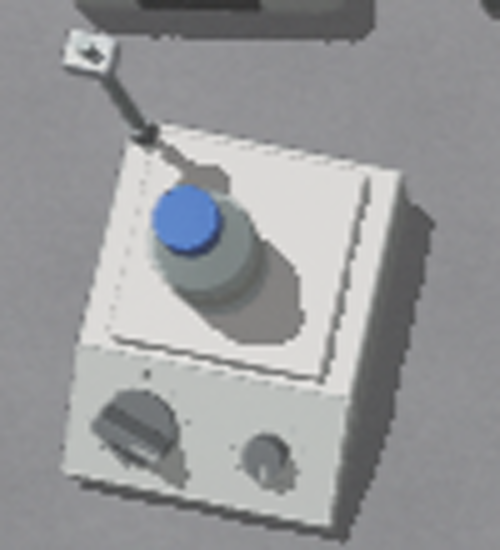

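View pics/c2.png

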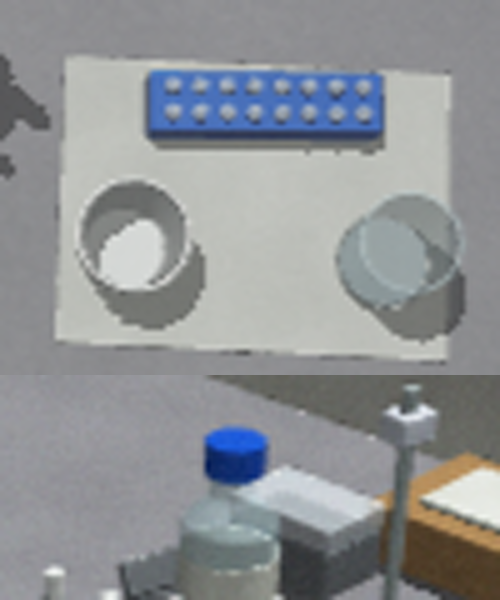

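The crops show these, in crop pixels:
- **Heating bar:** it runs from (100,425) to (172,460), so the line end is at the lower right, with the tick at (147,374).
- **Other hot plate parts:** the stirring knob is at (265,453), the cap at (187,217) and the rod block at (90,52).
- **Liner crop:** the tub rim is at (134,236), the beaker rim at (411,243), and the liner corners are clear.

Next I fit the poses and overlay the models on both views.

```bash
cat >h.py <<'E'
import numpy as np,cv2
from scipy.optimize import least_squares
from scipy.spatial.transform import Rotation as R
D={n:np.load(n+"0.npz") for n in("top","scene")}
def proj(n,P,d=None):
    d=d or D[n];P=np.atleast_2d(P);T=d["cam_to_world"];c=(P-T[:3,3])@T[:3,:3]
    c=c*[1,-1,-1];q=c@d["camera_matrix"].T;return q[:,:2]/q[:,2:]
def ray(n,uv,d=None):
    d=d or D[n];T=d["cam_to_world"];v=np.linalg.inv(d["camera_matrix"])@[*uv,1]
    return T[:3,3],T[:3,:3]@(v*[1,-1,-1])
def atz(n,uv,z,d=None):
    o,v=ray(n,uv,d);return o+v*(z-o[2])/v[2]
def tri(a,b):
    (o1,v1),(o2,v2)=ray("top",a),ray("scene",b);A=np.c_[v1,-v2]
    t=np.linalg.lstsq(A,o2-o1,rcond=None)[0];p,q=o1+t[0]*v1,o2+t[1]*v2
    return (p+q)/2,np.linalg.norm(p-q)
def place(P,p): # p=x,y,yaw(rad)
    return R.from_euler('z',p[2]).apply(np.atleast_2d(P))+[p[0],p[1],0]
def knob(th,L): # local hotplate coords of knob points; L in knob frame rows (x,y,h)
    s=np.radians(28);n=np.array([-np.sin(s),0,np.cos(s)]);u=np.array([np.cos(s),0,np.sin(s)]);v=np.array([0,1,0])
    x=np.cos(th)*u-np.sin(th)*v;y=np.cross(n,x)
    b=np.array([-.098,.052,.038+.049*np.tan(s)])
    L=np.atleast_2d(L);return b+L[:,:1]*x+L[:,1:2]*y+L[:,2:]*n
E
cat >fit.py <<'E'
from h import *
c1=lambda x,y:((x+.5)/5-.5+200,(y+.5)/5-.5+115)
c2=lambda x,y:((x+.5)/5-.5+340,(y+.5)/5-.5+145)
K=[((-.147,.11,.038),c1(65,473)),((-.147,-.11,.038),c1(332,527)),((-.05,.11,.09),c1(80,346)),((-.05,-.11,.09),c1(351,397)),
((.14,-.11,.09),c1(403,172)),((.128,.098,.3),c1(88,50)),((.13,-.085,.105),c1(367,178)),((-.04,-.085,.105),c1(322,380)),((-.04,.085,.105),c1(112,338))]
P=np.array([k[0] for k in K]);U=np.array([k[1] for k in K])
f=least_squares(lambda p:(proj("top",place(P,p))-U).ravel(),[.6,.3,-.1],loss='soft_l1');hp=f.x
print("hp",hp.round(4),np.degrees(hp[2]),"\nres",(proj("top",place(P,hp))-U).round(1).tolist())
cap,e=tri(c1(187,217),(387.3,137.3));print("cap top",cap.round(4),e)
print("stir top",proj("top",place(knob(0,[[0,0,0]])+[0,-.104,0]+np.array([-.024*np.sin(.4887),0,.024*np.cos(.4887)]),hp)),c1(267,450))
print("bar top ctr",proj("top",place(knob(0,[0,0,.042]),hp)))
Q=np.array([(.12,.16,.003),(.12,-.16,.003),(-.12,-.16,.003),(-.12,.16,.003)]);V=np.array([c2(67,55),c2(451,73),c2(448,360),c2(55,340)])
g=least_squares(lambda p:(proj("top",place(Q,p))-V).ravel(),[.6,-.2,0]);lp=g.x
print("liner",lp.round(4),np.degrees(lp[2]),g.fun.round(1))
tub=atz("top",c2(134,236),.088);bk=atz("top",c2(411,243),.113)
print("tub",tub,"beaker",bk,"mid",(tub+bk)/2,"liner mid",place([-.04,0,0],lp),np.linalg.norm(tub-bk))
np.savez("fit.npz",hp=hp,lp=lp,tub=tub,bk=bk,cap=cap)
k=5
for n,(x,y,w,h) in dict(top=(200,115,100,110),scene=(200,120,220,160)).items():
    kk=5 if n=="top" else 3.6
    im=cv2.resize(D[n]["color"][y:y+h,x:x+w],None,fx=kk,fy=kk,interpolation=cv2.INTER_CUBIC)
    def pl(W,c,closed=True):
        q=((proj(n,W)-[x,y]+.5)*kk-.5).round().astype(np.int32);cv2.polylines(im,[q],closed,c,1)
    ci=lambda r,z,C:np.c_[C[0]+r*np.cos(t),C[1]+r*np.sin(t),0*t+z]
    t=np.linspace(0,2*np.pi,40)
    pl(place([(-.04,.085,.105),(.13,.085,.105),(.13,-.085,.105),(-.04,-.085,.105)],hp),(0,0,255))
    pl(place([(-.147,.11,.038),(-.05,.11,.09),(-.05,-.11,.09),(-.147,-.11,.038)],hp),(0,255,0))
    if n=="top":
        for th,c in((1.6,(0,255,255)),(1.9,(255,0,255))):
            pl(place(knob(th,[(.03,.008,.042),(.03,-.008,.042),(-.03,-.008,.042),(-.03,.008,.042)]),hp),c)
    pl(ci(.024,cap[2],cap),(0,255,255));pl(ci(.04,cap[2]-.17,cap),(0,255,255))
    pl(ci(.046,.088,tub),(0,0,255));pl(ci(.041,.113,bk),(0,0,255));pl(place(Q,lp),(0,255,0))
    cv2.imwrite(f"pics/ov_{n}.png",im)
E
python3 fit.py
```

```text
hp [ 0.5846  0.296  -0.1711] -9.800635016545947 
res [[-0.3, 0.2], [0.1, 0.3], [-0.3, -0.0], [0.2, 0.7], [-0.0, -0.6], [0.9, 1.2], [0.2, -1.5], [-0.0, -0.2], [-0.7, -0.3]]
cap top [0.6172 0.3011 0.2785] 0.00037840198297627855
stir top [[252.42243995 206.69700225]] (253.0, 204.6)
bar top ctr [[225.23631946 203.03799669]]
liner [ 0.581  -0.2897 -0.0223] -1.2801927058966616 [-0.1 -0.2  0.1 -0.  -0.   0.1  0.1  0.1]
tub [ 0.5390886  -0.18113318  0.088     ] beaker [ 0.5355402  -0.39303597  0.113     ] mid [ 0.5373144  -0.28708458  0.1005    ] liner mid [[ 0.54105093 -0.28878879  0.        ]] 0.21340192892773113
```

View pics/ov_top.png

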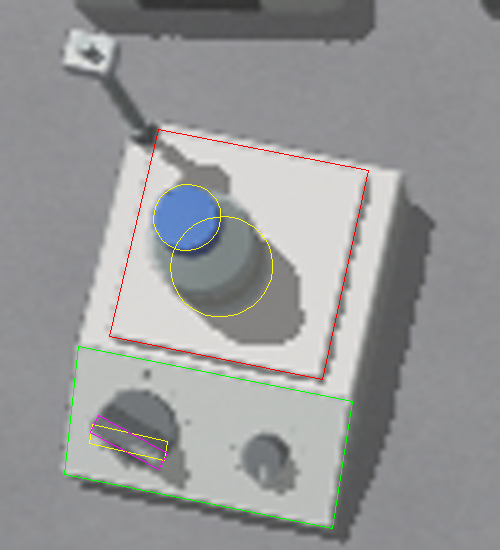

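View pics/ov_scene.png

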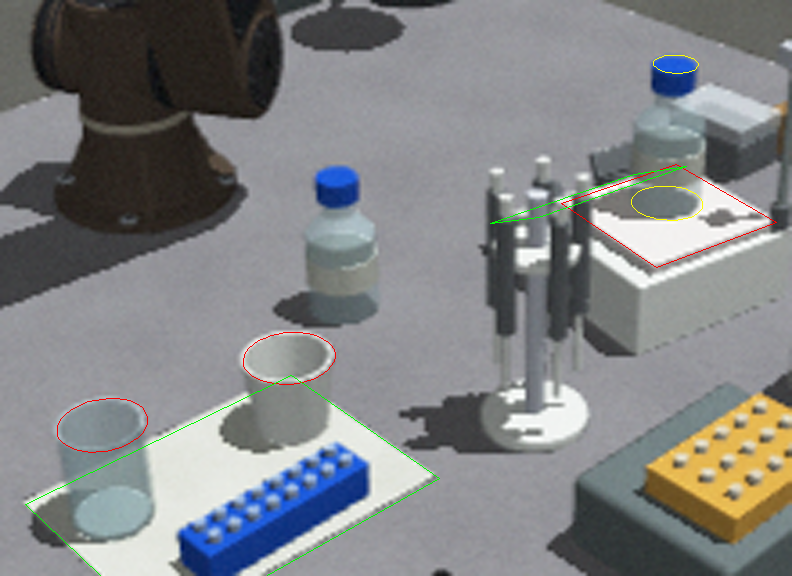

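The overlays agree with both views: the plate corner, rims and liner edges match to about 1 px, and the cap top at z=0.2785 compares with 0.275 expected. I still need the bar angle, so I'll zoom in there.

```bash
python3 - <<'E'
from h import *
hp=np.load("fit.npz")["hp"];x,y,w,h,k=214,186,32,28,12
raw=cv2.resize(D["top"]["color"][y:y+h,x:x+w],None,fx=k,fy=k,interpolation=cv2.INTER_CUBIC);raw=cv2.convertScaleAbs(raw,alpha=1.3)
t=np.linspace(0,6.283,40);ims=[]
for th in (None,1.9):
    im=raw.copy()
    def pl(W,c):cv2.polylines(im,[((proj("top",W)-[x,y]+.5)*k).round().astype(np.int32)],True,c,1)
    if th:
        pl(place(knob(0,np.c_[.031*np.cos(t),.031*np.sin(t),0*t+.01]),hp),(0,255,0))
        for z,c in((.042,(0,255,255)),(.01,(255,0,255))):pl(place(knob(th,[(.03,.008,z),(.03,-.008,z),(-.03,-.008,z),(-.03,.008,z)]),hp),c)
    ims.append(im)
cv2.imwrite("pics/k.png",np.hstack(ims))
E
```

```text
(no output)
```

View pics/k.png

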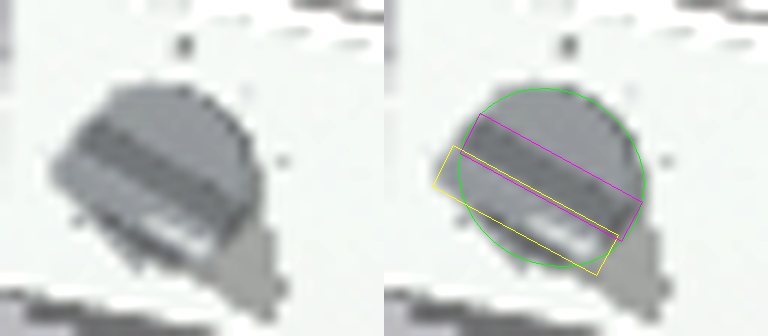

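The left crop shows the bar's upper face with the white line at the lower-right end, near (175,235). The edge slope puts heat at about 1.95. Now I'll work out the targets.

```bash
cat >tgt.py <<'E'
from h import *
from plant import ctrl
F=np.load("fit.npz");hp=F["hp"]
def kpose(th,h):
    p=place(knob(th,[0,0,h]),hp)[0];Rh=R.from_euler('z',hp[2])
    b=knob(th,[[0,0,0],[1,0,0],[0,0,1]]);x=Rh.apply(b[1]-b[0]);n=Rh.apply(b[2]-b[0])
    return p,R.from_matrix(np.c_[x,np.cross(-n,x),-n])
def down(yaw):return R.from_euler('xyz',[180,0,yaw],degrees=True)
def cur():
    o=ctrl.get_obs();return o["tool_pos"],R.from_euler('xyz',o["orientation"],degrees=True),o
def rows(T,start=None):
    p,r=start or cur()[:2]
    for q,Rq in T:
        d=r.inv().apply(np.array(q)-p)*1e3;w=(r.inv()*Rq).as_rotvec(degrees=True)
        print("shift",d.round(1).tolist(),"turn",w.round(1).tolist(),"| at",np.round(q,3).tolist(),Rq.as_euler('xyz',degrees=True).round(1).tolist())
E
python3 - <<'E'
from tgt import *
for n,uv,z in(("spare",(319,225),.17),("stand",(321,147),.15)):print(n,atz("top",uv,z))
A=kpose(1.95,.034);B=kpose(1.95,.15)
w1=([.45,-.35,.40],down(-150))
w2=([.50,.05,.42],down(-130))
rows([w1,w2]); print("from w2");rows([B,A],w2)
E
```

```text
spare [0.39615828 0.0020946  0.17      ]
stand [0.69883588 0.00213429 0.15      ]
shift [-352.2, 226.6, -155.0] turn [0.1, 0.0, -16.0] | at [0.45, -0.35, 0.4] [180.0, 0.0, -150.0]
shift [-497.2, 602.7, -174.4] turn [0.1, 0.0, -36.0] | at [0.5, 0.05, 0.42] [180.0, 0.0, -130.0]
from w2
shift [-203.1, 265.0, 223.5] turn [25.2, -12.3, -8.3] | at [0.428, 0.376, 0.196] [-153.7, 10.0, -119.2]
shift [-230.5, 217.9, 325.9] turn [25.2, -12.3, -8.3] | at [0.481, 0.367, 0.094] [-153.7, 10.0, -119.2]
```

Call:
move_arm(motion=[[[-352, 227, -155], [0, 0, -16], 0], [[-352, 227, -155], [0, 0, -16], 0], [[-352, 227, -155], [0, 0, -16], 0], [[-352, 227, -155], [0, 0, -16], 0], [[-352, 227, -155], [0, 0, -16], 0], [[-352, 227, -155], [0, 0, -16], 0], [[-352, 227, -155], [0, 0, -16], 0], [[-352, 227, -155], [0, 0, -16], 0], [[-497, 603, -174], [0, 0, -36], 0], [[-497, 603, -174], [0, 0, -36], 0]])

```text
clock: 0.93
tool_pos: [0.3986, -0.3454, 0.3709]
orientation: [180.0, -0.0, -135.4]
force: [0.7, 0.4, 0.7]
opening: 0.0879
gripper_force: 0.0
```

```bash
python3 - <<'E'
from tgt import *
print(cur()[2]["joint_pos"].round(1),cur()[2]["clock"])
rows([([.50,.05,.42],down(-130)),kpose(1.95,.15)])
E
```

```text
[-19.6   3.2  -5.5  -0.  -81.4 -25.8] 0.9333
shift [-349.8, 210.4, -49.0] turn [0.0, -0.0, -5.4] | at [0.5, 0.05, 0.42] [180.0, 0.0, -130.0]
shift [-527.1, 493.2, 174.6] turn [24.7, -13.5, -13.6] | at [0.428, 0.376, 0.196] [-153.7, 10.0, -119.2]
```

Call:
move_arm(motion=[[[-350, 210, -49], [0, 0, -5], 0], [[-350, 210, -49], [0, 0, -5], 0], [[-350, 210, -49], [0, 0, -5], 0], [[-350, 210, -49], [0, 0, -5], 0], [[-350, 210, -49], [0, 0, -5], 0], [[-350, 210, -49], [0, 0, -5], 0], [[-350, 210, -49], [0, 0, -5], 0], [[-350, 210, -49], [0, 0, -5], 0], [[-350, 210, -49], [0, 0, -5], 0], [[-350, 210, -49], [0, 0, -5], 0]])

```text
clock: 1.77
tool_pos: [0.5014, 0.0502, 0.4203]
orientation: [180.0, 0.0, -130.7]
force: [-0.0, -0.6, 0.2]
opening: 0.0875
gripper_force: 0.0
```

```bash
python3 - <<'E'
from tgt import *
print(cur()[2]["joint_pos"].round(1),cur()[2]["clock"])
rows([kpose(1.95,.15)])
E
```

```text
[ 28.1   0.3  -2.3  -0.  -87.4 -68.7] 1.7667
shift [-198.8, 268.2, 223.9] turn [25.1, -12.4, -9.0] | at [0.428, 0.376, 0.196] [-153.7, 10.0, -119.2]
```

Call:
move_arm(motion=[[[-199, 268, 224], [25, -12.5, -9], 0], [[-199, 268, 224], [25, -12.5, -9], 0], [[-199, 268, 224], [25, -12.5, -9], 0], [[-199, 268, 224], [25, -12.5, -9], 0], [[-199, 268, 224], [25, -12.5, -9], 0], [[-199, 268, 224], [25, -12.5, -9], 0], [[-199, 268, 224], [25, -12.5, -9], 0], [[-199, 268, 224], [25, -12.5, -9], 0], [[-199, 268, 224], [25, -12.5, -9], 0], [[-199, 268, 224], [25, -12.5, -9], 0]])

```text
clock: 2.6
tool_pos: [0.4273, 0.3739, 0.1955]
orientation: [-153.8, 10.1, -119.1]
force: [0.7, 1.1, -0.1]
opening: 0.0875
gripper_force: 0.0
```

```bash
python3 - <<'E'
from tgt import *
print(cur()[2]["joint_pos"].round(1),cur()[2]["clock"])
rows([kpose(1.95,.08),kpose(1.95,.034)])
s=ctrl.snapshot("top");im=s["color"][100:260,170:330];cv2.imwrite("pics/p1.png",cv2.resize(im,None,fx=3.5,fy=3.5,interpolation=cv2.INTER_CUBIC))
E
```

```text
[  74.1    6.6  -45.2   42.6  -43.4 -138.5] 2.6
shift [-1.9, 0.2, 69.1] turn [0.1, 0.1, 0.0] | at [0.46, 0.37, 0.135] [-153.7, 10.0, -119.2]
shift [-1.8, 0.1, 115.1] turn [0.1, 0.1, 0.0] | at [0.481, 0.367, 0.094] [-153.7, 10.0, -119.2]
```

Call:
move_arm(motion=[[[-2, 0, 40], [0, 0, 0], 0], [[-2, 0, 80], [0, 0, 0], 0], [[-2, 0, 100], [0, 0, 0], 0], [[-2, 0, 108], [0, 0, 0], 0], [[-2, 0, 114], [0, 0, 0], 0], [[-2, 0, 114], [0, 0, 0], 0]])

```text
clock: 3.15
tool_pos: [0.4821, 0.3637, 0.0944]
orientation: [-153.8, 9.9, -119.2]
force: [0.7, -0.3, 0.3]
opening: 0.0875
gripper_force: 0.0
```

Call:
move_arm(motion=[[[0, 0, 0], [0, 0, 0], 0.4], [[0, 0, 0], [0, 0, 0], 0.7], [[0, 0, 0], [0, 0, 0], 0.8], [[0, 0, 0], [0, 0, 0], 0.9], [[0, 0, 0], [0, 0, 0], 1], [[0, 0, 0], [0, 0, 0], 1], [[0, 0, 0], [0, 0, 0], 1], [[0, 0, 0], [0, 0, 0], 1]])

```text
clock: 3.82
tool_pos: [0.4818, 0.3654, 0.0965]
orientation: [-153.8, 10.1, -119.2]
force: [0.1, -0.1, 0.3]
opening: 0.0398
gripper_force: 0.0
```

```bash
python3 - <<'E'
from tgt import *
o=cur()[2];print(o["joint_pos"].round(1),o["clock"],o["force"],o["moment"],o["opening"],o["gripper_force"])
rows([kpose(1.95,.034),kpose(0,.034)])
s=ctrl.snapshot("top");cv2.imwrite("pics/p2.png",cv2.resize(s["color"][100:260,170:330],None,fx=3.5,fy=3.5,interpolation=cv2.INTER_CUBIC))
E
```

```text
[  59.1   15.6  -52.7   68.9  -27.9 -154.5] 3.8167 [ 0.10113289 -0.14814915  0.30915571] [0.32137129 1.60200032 0.0587249 ] 0.03979283878930006 0.0
shift [-0.4, 2.2, 1.7] turn [0.1, 0.1, -0.0] | at [0.481, 0.367, 0.094] [-153.7, 10.0, -119.2]
shift [-0.4, 2.2, 1.7] turn [-0.0, 0.2, -111.7] | at [0.481, 0.367, 0.094] [180.0, -28.0, -9.8]
```

View pics/p2.png

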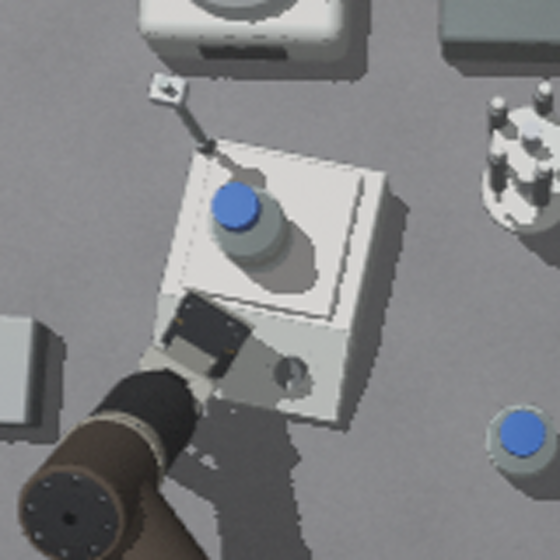

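The gripper sits over the heating knob at about (205,335), clear of the bottle and of the stirring knob at (292,373). I'll correct by 2 mm and finish closing.

Call:
move_arm(motion=[[[0, 2, 1], [0, 0, 0], 0.7], [[0, 2, 1], [0, 0, 0], 1], [[0, 2, 1], [0, 0, 0], 1], [[0, 2, 1], [0, 0, 0], 1], [[0, 2, 1], [0, 0, 0], 1], [[0, 2, 1], [0, 0, 0], 1], [[0, 2, 1], [0, 0, 0], 1], [[0, 2, 1], [0, 0, 0], 1]])

```text
clock: 4.53
tool_pos: [0.4789, 0.3676, 0.0932]
orientation: [-154.0, 10.1, -119.0]
force: [-11.4, 4.1, -2.2]
opening: 0.0161
gripper_force: 30.0
```

Call:
move_arm(motion=[[[0, 2, 0], [0, 0, 0], 1], [[0, 2, 0], [0, 0, 0], 1], [[0, 2, 0], [0, 0, 0], 1]])

```text
clock: 4.78
tool_pos: [0.4788, 0.3677, 0.0932]
orientation: [-153.9, 10.1, -119.1]
force: [-4.8, 3.8, -3.8]
opening: 0.0158
gripper_force: 30.0
```

Call:
move_arm(motion=[[[0, 1, 0], [0, 0, -5], 1], [[0, 1, 0], [0, 0, -10], 1], [[0, 1, 0], [0, 0, -15], 1], [[0, 1, 0], [0, 0, -20], 1], [[0, 1, 0], [0, 0, -25], 1], [[0, 1, 0], [0, 0, -30], 1], [[0, 1, 0], [0, 0, -35], 1], [[0, 1, 0], [0, 0, -40], 1], [[0, 1, 0], [0, 0, -45], 1], [[0, 1, 0], [0, 0, -45], 1]])

```text
clock: 5.62
tool_pos: [0.4788, 0.3677, 0.0932]
orientation: [-154.0, -10.6, -78.8]
force: [-0.3, 1.9, -3.8]
opening: 0.0158
gripper_force: 30.0
```

```bash
python3 - <<'E'
from tgt import *
o=cur()[2];r=cur()[1];print(o["joint_pos"].round(1),o["clock"],"tool F",r.inv().apply(o["force"]),"M",r.inv().apply(o["moment"]),o["opening"],o["gripper_force"])
rows([kpose(1.95,.034),kpose(0,.034)])
E
```

```text
[  59.3   15.9  -52.9   69.6  -27.8 -110.3] 5.6167 tool F [-2.62597648  1.43875798  3.10638197] M [-1.8961787  -1.82089622 -0.04015209] 0.015784934214651217 29.995916783809662
shift [1.7, -2.2, 0.4] turn [0.1, 0.1, 45.2] | at [0.481, 0.367, 0.094] [-153.7, 10.0, -119.2]
shift [1.7, -2.2, 0.4] turn [-0.1, 0.2, -66.5] | at [0.481, 0.367, 0.094] [180.0, -28.0, -9.8]
```

Low forces. Another 50°, then I'll approach the stop slowly.

Call:
move_arm(motion=[[[0, 0, 0], [0, 0, -6], 1], [[0, 0, 0], [0, 0, -12], 1], [[0, 0, 0], [0, 0, -18], 1], [[0, 0, 0], [0, 0, -24], 1], [[0, 0, 0], [0, 0, -30], 1], [[0, 0, 0], [0, 0, -36], 1], [[0, 0, 0], [0, 0, -42], 1], [[0, 0, 0], [0, 0, -48], 1], [[0, 0, 0], [0, 0, -52], 1], [[0, 0, 0], [0, 0, -52], 1]])

```text
clock: 6.45
tool_pos: [0.4788, 0.3677, 0.0932]
orientation: [-172.2, -26.9, -26.4]
force: [2.1, 1.9, -4.9]
opening: 0.0156
gripper_force: 30.0
```

```bash
cat >st.py <<'E'
from tgt import *
o=cur()[2];r=cur()[1];print(o["joint_pos"].round(1),o["clock"],"tool F",r.inv().apply(o["force"]).round(1),"M",r.inv().apply(o["moment"]).round(2),o["opening"],o["gripper_force"])
rows([kpose(0,.034)])
E
python3 st.py
```

```text
[ 59.3  15.9 -52.9  69.6 -27.8 -58.5] 6.45 tool F [-1.3 -1.9  5.2] M [ 0.4  -2.29 -0.12] 0.015591308714788045 29.996044635772705
shift [2.7, 0.0, 0.4] turn [-0.1, 0.1, -14.8] | at [0.481, 0.367, 0.094] [180.0, -28.0, -9.8]
```

Call:
move_arm(motion=[[[0, 0, 0], [0, 0, -5], 1], [[0, 0, 0], [0, 0, -9], 1], [[0, 0, 0], [0, 0, -12], 1], [[0, 0, 0], [0, 0, -14], 1], [[0, 0, 0], [0, 0, -15], 1], [[0, 0, 0], [0, 0, -15], 1]])

```text
clock: 6.95
tool_pos: [0.4788, 0.3678, 0.0932]
orientation: [-179.9, -27.9, -9.7]
force: [2.5, 3.3, -5.5]
opening: 0.0155
gripper_force: 30.0
```

```bash
python3 st.py
```

```text
[ 59.3  15.9 -52.9  69.6 -27.8 -43.7] 6.95 tool F [-0.9 -3.6  5.7] M [ 1.28 -1.99  0.17] 0.015485410804206665 30.00497728586197
shift [2.6, 0.7, 0.5] turn [-0.1, 0.1, 0.1] | at [0.481, 0.367, 0.094] [180.0, -28.0, -9.8]
```

Call:
move_arm(motion=[[[0, 0, 0], [0, 0, -2], 1], [[0, 0, 0], [0, 0, -3], 1], [[0, 0, 0], [0, 0, -4], 1], [[0, 0, 0], [0, 0, -4], 1]])

```text
clock: 7.28
tool_pos: [0.4791, 0.3678, 0.0934]
orientation: [178.0, -27.9, -5.3]
force: [4.9, 3.6, -6.4]
opening: 0.0163
gripper_force: 31.7
```

```bash
python3 st.py
```

```text
[ 59.3  15.9 -52.9  69.5 -27.8 -39.7] 7.2833 tool F [ 1.  -4.3  7.6] M [ 1.55 -1.61  0.79] 0.01632580293890785 31.701684712897986
shift [2.3, 0.9, 0.5] turn [-0.1, 0.1, 4.0] | at [0.481, 0.367, 0.094] [180.0, -28.0, -9.8]
```

The torque rose from 0.17 to 0.79 N m and the jaws spread slightly, so the knob is at its stop. I'll release and back out.

Call:
move_arm(motion=[[[0, 0, 0], [0, 0, 0], 0.7], [[0, 0, 0], [0, 0, 0], 0.5], [[0, 0, 0], [0, 0, 0], 0.3], [[0, 0, 0], [0, 0, 0], 0.3], [[0, 0, 0], [0, 0, 0], 0.3], [[0, 0, 0], [0, 0, 0], 0.2]])

```text
clock: 7.78
tool_pos: [0.4786, 0.3675, 0.0934]
orientation: [177.9, -27.9, -5.0]
force: [-0.1, -1.2, -0.7]
opening: 0.051
gripper_force: 0.0
```

Call:
move_arm(motion=[[[0, 0, -10], [0, 0, 0], 0], [[0, 0, -30], [0, 0, 0], 0], [[0, 0, -60], [0, 0, 0], 0], [[0, 0, -100], [0, 0, 0], 0], [[0, 0, -140], [0, 0, 0], 0], [[0, 0, -160], [0, 0, 0], 0], [[0, 0, -160], [0, 0, 0], 0]])

```text
clock: 8.37
tool_pos: [0.4037, 0.3832, 0.2394]
orientation: [178.4, -27.9, -5.1]
force: [-0.4, 1.0, -0.2]
opening: 0.0871
gripper_force: 0.0
```

```bash
cat > t2.py <<'E'
from tgt import *
cap=F["cap"];o=cur()[2];print(o["joint_pos"].round(1),o["clock"],o["opening"],o["tool_pos"])
rod=place([.128,.098,.3],hp)[0];d=rod-cap;print("rod-cap",d,np.degrees(np.arctan2(d[1],d[0])),np.hypot(*d[:2]))
a=np.degrees(np.arctan2(d[1],d[0]))
E
python3 t2.py; python3 - <<'E'
from plant import ctrl
import cv2,numpy as np
s=ctrl.snapshot("top");np.savez("top1.npz",**s);cv2.imwrite("pics/p3.png",cv2.resize(s["color"][130:230,195:295],None,fx=5.5,fy=5.5,interpolation=cv2.INTER_CUBIC))
E
```

```text
[ 78.7   3.3 -41.3  37.4 -50.4 -19.8] 8.3667 0.08712075001008586 [0.40365566 0.38318596 0.23943198]
rod-cap [0.11025612 0.06964502 0.02149396] 32.27919917864592 0.13041027916720954
```

```bash
python3 - <<'E'
from tgt import *
rows([([.50,.10,.45],down(25))])
E
```

```text
shift [206.0, 276.5, -123.3] turn [9.0, -26.8, -29.9] | at [0.5, 0.1, 0.45] [180.0, 0.0, 25.0]
```

Call:
move_arm(motion=[[[0, 40, -60], [0, -5, 0], 0], [[206, 276, -123], [9, -27, -30], 0], [[206, 276, -123], [9, -27, -30], 0], [[206, 276, -123], [9, -27, -30], 0], [[206, 276, -123], [9, -27, -30], 0], [[206, 276, -123], [9, -27, -30], 0], [[206, 276, -123], [9, -27, -30], 0], [[206, 276, -123], [9, -27, -30], 0], [[206, 276, -123], [9, -27, -30], 0], [[206, 276, -123], [9, -27, -30], 0]])

```text
clock: 9.25
tool_pos: [0.4851, 0.1374, 0.4189]
orientation: [179.8, 0.7, 25.1]
force: [0.9, 1.4, -0.2]
opening: 0.088
gripper_force: 0.0
```

```bash
cat > bt.py <<'E'
from tgt import *
o=cur()[2];print(o["joint_pos"].round(1),o["clock"])
cap=F["cap"];x,y=atz("top",(237.4,158.4),.277)[:2]
rows([([x,y,.40],down(32)),([x,y,.263],down(32))])
E
python3 bt.py; python3 - <<'E'
from h import *
from plant import ctrl
hp=np.load("fit.npz")["hp"];s=ctrl.snapshot("top");np.savez("top1.npz",**s);x,y,w,h,k=210,180,56,40,12
im=cv2.convertScaleAbs(cv2.resize(s["color"][y:y+h,x:x+w],None,fx=k,fy=k,interpolation=cv2.INTER_CUBIC),alpha=1.3)
z=.042;q=proj("top",place(knob(0,[(.03,.008,z),(.03,-.008,z),(-.03,-.008,z),(-.03,.008,z)]),hp))
cv2.polylines(im,[((q-[x,y]+.5)*k).round().astype(np.int32)],True,(0,255,255),1);cv2.imwrite("pics/p3.png",im)
E
```

```text
[ 38.2   0.8  -2.    0.  -88.   76.9] 9.25
shift [187.7, -91.5, 16.2] turn [0.1, 0.8, -6.9] | at [0.616, 0.3, 0.4] [180.0, 0.0, 32.0]
shift [189.4, -92.0, 153.2] turn [0.1, 0.8, -6.9] | at [0.616, 0.3, 0.263] [180.0, 0.0, 32.0]
```

View pics/p3.png

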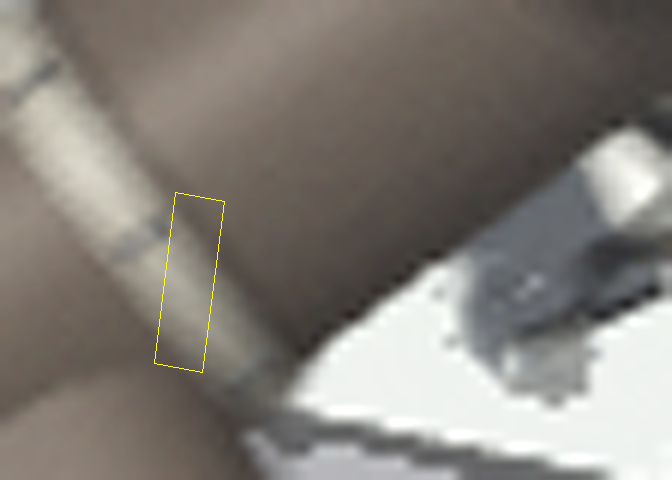

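The arm hides the heating knob here at (190,280), and the stirring knob at (520,300) looks untouched. The torque already shows the stop, and I'll check by pixels later. Next, the bottle.

Call:
move_arm(motion=[[[188, -92, 16], [0, 0, -7], 0], [[188, -92, 16], [0, 0, -7], 0], [[188, -92, 16], [0, 0, -7], 0], [[188, -92, 16], [0, 0, -7], 0], [[188, -92, 16], [0, 0, -7], 0], [[188, -92, 16], [0, 0, -7], 0], [[188, -92, 16], [0, 0, -7], 0], [[188, -92, 16], [0, 0, -7], 0]])

```text
clock: 9.97
tool_pos: [0.6158, 0.3015, 0.4]
orientation: [179.8, 0.6, 31.9]
force: [-0.3, -0.5, 0.4]
opening: 0.0877
gripper_force: 0.0
```

```bash
python3 bt.py
```

```text
[ 42.4  19.3  18.3   0.1 -89.7  79.5] 9.9667
shift [-0.8, 1.6, -0.0] turn [0.2, 0.6, -0.1] | at [0.616, 0.3, 0.4] [180.0, 0.0, 32.0]
shift [0.8, 1.0, 137.0] turn [0.2, 0.6, -0.1] | at [0.616, 0.3, 0.263] [180.0, 0.0, 32.0]
```

Call:
move_arm(motion=[[[0, 1, 40], [0.2, 0.6, 0], 0], [[0, 1, 80], [0.2, 0.6, 0], 0], [[0, 1, 110], [0.2, 0.6, 0], 0], [[0, 1, 125], [0.2, 0.6, 0], 0], [[1, 1, 135], [0.2, 0.6, 0], 0], [[1, 1, 137], [0.2, 0.6, 0], 0], [[1, 1, 137], [0.2, 0.6, 0], 0.2]])

```text
clock: 10.55
tool_pos: [0.6162, 0.3002, 0.2665]
orientation: [-180.0, -0.2, 32.0]
force: [0.7, 1.0, -0.0]
opening: 0.085
gripper_force: 0.0
```

Call:
move_arm(motion=[[[0, 0, 0], [0, 0, 0], 0.3], [[0, 0, 0], [0, 0, 0], 0.4], [[0, 0, 0], [0, 0, 0], 0.5], [[0, 0, 0], [0, 0, 0], 0.6], [[0, 0, 0], [0, 0, 0], 0.7], [[0, 0, 0], [0, 0, 0], 0.8], [[0, 0, 0], [0, 0, 0], 1], [[0, 0, 0], [0, 0, 0], 1], [[0, 0, 0], [0, 0, 0], 1], [[0, 0, 0], [0, 0, 0], 1]])

```text
clock: 11.38
tool_pos: [0.6161, 0.3012, 0.2656]
orientation: [-180.0, -0.2, 32.0]
force: [-1.4, 2.0, 2.8]
opening: 0.0473
gripper_force: 30.0
```

```bash
python3 bt.py
```

```text
[ 42.3  20.8   3.7  -0.  -72.7  79.7] 11.3833
shift [-0.4, 1.1, -134.4] turn [-0.0, -0.2, 0.0] | at [0.616, 0.3, 0.4] [180.0, 0.0, 32.0]
shift [-0.9, 1.2, 2.6] turn [-0.0, -0.2, 0.0] | at [0.616, 0.3, 0.263] [180.0, 0.0, 32.0]
```

Gripped at 47 mm with 30 N. Lifting.

Call:
move_arm(motion=[[[0, 0, -3], [0, 0, 0], 1], [[0, 0, -10], [0, 0, 0], 1], [[0, 0, -25], [0, 0, 0], 1], [[0, 0, -45], [0, 0, 0], 1], [[0, 0, -70], [0, 0, 0], 1], [[0, 0, -95], [0, 0, 0], 1], [[0, 0, -120], [0, 0, 0], 1], [[0, 0, -140], [0, 0, 0], 1], [[0, 0, -150], [0, 0, 0], 1], [[0, 0, -150], [0, 0, 0], 1]])

```text
clock: 12.22
tool_pos: [0.6163, 0.3004, 0.4175]
orientation: [-180.0, -0.3, 32.0]
force: [1.2, -0.1, -4.5]
opening: 0.0473
gripper_force: 30.0
```

```bash
cat > pl.py <<'E'
from tgt import *
o=cur()[2];print(o["joint_pos"].round(1),o["clock"],o["force"].round(1),o["opening"],o["gripper_force"])
rows([([.53,.12,.42],down(10)),([.54,-.10,.42],down(0)),([.539,-.288,.42],down(0)),([.539,-.288,.20],down(0)),([.539,-.288,.1636],down(0))])
E
python3 pl.py
```

```text
[ 42.3  18.7  19.6   0.1 -90.6  79.7] 12.2167 [ 1.2 -0.1 -4.5] 0.04726122628908713 29.9990451335907
shift [-168.7, 107.4, -3.5] turn [-0.1, -0.3, 22.0] | at [0.53, 0.12, 0.42] [180.0, 0.0, 10.0]
shift [-276.7, 299.3, -4.1] turn [-0.1, -0.3, 32.0] | at [0.54, -0.1, 0.42] [180.0, 0.0, 0.0]
shift [-377.1, 458.2, -4.7] turn [-0.1, -0.3, 32.0] | at [0.539, -0.288, 0.42] [180.0, 0.0, 0.0]
shift [-378.4, 458.3, 215.3] turn [-0.1, -0.3, 32.0] | at [0.539, -0.288, 0.2] [180.0, 0.0, 0.0]
shift [-378.6, 458.3, 251.7] turn [-0.1, -0.3, 32.0] | at [0.539, -0.288, 0.164] [180.0, 0.0, 0.0]
```

Call:
move_arm(motion=[[[-10, 6, -3], [0, 0, 2], 1], [[-28, 18, -3], [0, 0, 5], 1], [[-50, 32, -3], [0, 0, 8], 1], [[-75, 48, -3], [0, 0, 11], 1], [[-100, 64, -3], [0, 0, 14], 1], [[-124, 80, -3], [0, 0, 17], 1], [[-147, 95, -3], [0, 0, 20], 1], [[-168, 118, -4], [0, 0, 22], 1], [[-184, 146, -4], [0, 0, 24], 1], [[-198, 172, -4], [0, 0, 26], 1]])

```text
clock: 13.05
tool_pos: [0.5374, 0.0481, 0.4173]
orientation: [-179.9, -0.0, 5.9]
force: [1.2, -0.2, -5.7]
opening: 0.0471
gripper_force: 30.0
```

```bash
python3 pl.py
```

```text
[ 25.9   3.9   1.1  -0.1 -87.2  70. ] 13.05 [ 1.2 -0.2 -5.7] 0.04712399339953588 29.99902904033661
shift [0.1, -72.2, -2.6] turn [-0.1, -0.0, -4.1] | at [0.53, 0.12, 0.42] [180.0, 0.0, 10.0]
shift [-12.7, 147.6, -2.9] turn [-0.1, -0.0, 5.9] | at [0.54, -0.1, 0.42] [180.0, 0.0, 0.0]
shift [-33.1, 334.5, -3.2] turn [-0.1, -0.0, 5.9] | at [0.539, -0.288, 0.42] [180.0, 0.0, 0.0]
shift [-33.2, 334.8, 216.8] turn [-0.1, -0.0, 5.9] | at [0.539, -0.288, 0.2] [180.0, 0.0, 0.0]
shift [-33.2, 334.9, 253.2] turn [-0.1, -0.0, 5.9] | at [0.539, -0.288, 0.164] [180.0, 0.0, 0.0]
```

Call:
move_arm(motion=[[[-3, 30, -2], [0, 0, 1], 1], [[-6, 65, -2], [0, 0, 2], 1], [[-10, 100, -2], [0, 0, 3], 1], [[-13, 137, -2], [0, 0, 4], 1], [[-17, 174, -2], [0, 0, 5], 1], [[-21, 210, -2], [0, 0, 6], 1], [[-25, 245, -2], [0, 0, 6], 1], [[-28, 278, -2], [0, 0, 6], 1], [[-31, 308, -2], [0, 0, 6], 1], [[-33, 327, -2], [0, 0, 6], 1]])

```text
clock: 13.88
tool_pos: [0.5392, -0.2815, 0.4174]
orientation: [-179.9, 0.1, -0.1]
force: [0.1, 0.1, -6.1]
opening: 0.0478
gripper_force: 30.0
```

Call:
move_arm(motion=[[[0, 6, 0], [0, 0, 0], 1], [[0, 6, 0], [0, 0, 0], 1], [[0, 6, 0], [0, 0, 0], 1]])

```text
clock: 14.13
tool_pos: [0.5398, -0.2847, 0.4184]
orientation: [-179.8, 0.0, -0.1]
force: [-0.4, 0.8, -5.5]
opening: 0.0475
gripper_force: 30.0
```

```bash
python3 pl.py | sed '2,3d'; python3 - <<'E'
# pixel check of heating knob: score bar angles on darkness/lightness + stirring knob unchanged
from h import *
from plant import ctrl
F=np.load("fit.npz");hp=F["hp"];s=ctrl.snapshot("top");np.savez("top2.npz",**s)
a=D["top"]["color"].astype(int);b=s["color"].astype(int)
d=np.abs(a-b).sum(2)
print("heat knob crop gray (after)");print(b[192:212,218:240].mean(2).astype(int))
print("stir diff max",d[200:212,247:260].max())
E
```

```text
[ -9.6  11.2   9.8  -0.2 -88.7  99.5] 14.1333 [-0.4  0.8 -5.5] 0.04749230505755042 29.999032616615295
shift [-0.8, 3.3, -1.6] turn [-0.2, 0.0, -0.1] | at [0.539, -0.288, 0.42] [180.0, 0.0, 0.0]
shift [-0.7, 3.9, 218.4] turn [-0.2, 0.0, -0.1] | at [0.539, -0.288, 0.2] [180.0, 0.0, 0.0]
shift [-0.7, 4.1, 254.8] turn [-0.2, 0.0, -0.1] | at [0.539, -0.288, 0.164] [180.0, 0.0, 0.0]
heat knob crop gray (after)
[[190 190 190 191 190 190 191 190 174 186 190 190 190 191 191 190 190 191
  190 191 191 191]
 [190 190 191 191 191 154 156 134 119 119 119 109 161 188 190 191 178 187
  190 190 191 190]
 [191 190 190 191 168 131 118 112 103 100 100 100 115 105 151 185 184 189
  191 190 191 190]
 [190 190 190 167 130 118 114 105 101 103  95  75  80 112 105 150 185 191
  191 191 191 190]
 [190 192 162 127 118 119 138 132 121 111  79  70  80 113 119 100 180 191
  191 191 190 190]
 [191 191 153 123 117 118 120 167 146 110  76  73  79 112 118 110 103 180
  190 190 190 190]
 [183 164 127 118 118 103 116 167 135 102  75  75  80  82 113 119  95 180
  190 190 190 191]
 [190 179 133 118 118 116 118 168 136  93
[... 485 characters left out ...]
 118 119 125
  182 191 190 190]
 [190 190 190 190 139 117 117 117 102  76  70  78  80  80 113 107 122 181
  150 183 191 191]
 [190 190 190 189 175 133 116 114  93  70  74  78  79 112 115 124 181 190
  190 190 190 190]
 [190 190 190 190 176 133 116 118  88  68  72  87  99 122 126 181 190 190
  190 191 191 190]
 [189 190 191 190 157 123 117 116  85  90 120 125 125 118 124 181 190 190
  190 190 190 189]
 [190 190 190 190 161 129 116 115 104 122 127 126 127 125 181 190 190 190
  190 189 189 189]
 [191 197 191 190 190 168 162 150 157 134 126 126 126 125 182 189 189 190
  189 189 189 188]
 [ 98  99 100 144 153 191 198 191 189 144 125 126 125 126 181 189 190 189
  190 189 188 189]]
stir diff max 10
```

The knob pixels show the white line pointing up the slope, so heating is off, and the stirring knob is unchanged. Lowering the bottle.

Call:
move_arm(motion=[[[0, 2, 15], [0, 0, 0], 1], [[0, 2, 40], [0, 0, 0], 1], [[0, 2, 70], [0, 0, 0], 1], [[0, 2, 100], [0, 0, 0], 1], [[0, 2, 130], [0, 0, 0], 1], [[0, 2, 160], [0, 0, 0], 1], [[0, 2, 185], [0, 0, 0], 1], [[0, 2, 205], [0, 0, 0], 1], [[0, 2, 220], [0, 0, 0], 1], [[0, 2, 220], [0, 0, 0], 1]])

```text
clock: 15.02
tool_pos: [0.5389, -0.2844, 0.1964]
orientation: [-179.8, 0.2, 0.1]
force: [-0.4, 0.3, -5.5]
opening: 0.0475
gripper_force: 30.0
```

```bash
python3 pl.py | sed '2,4d'
```

```text
[ -9.6  16.6 -11.6  -0.2 -62.   99.8] 15.0167 [-0.4  0.3 -5.5] 0.047498843035502565 29.998799264431
shift [0.0, 3.6, -3.6] turn [-0.2, 0.2, 0.1] | at [0.539, -0.288, 0.2] [180.0, 0.0, 0.0]
shift [0.2, 3.8, 32.8] turn [-0.2, 0.2, 0.1] | at [0.539, -0.288, 0.164] [180.0, 0.0, 0.0]
```

Call:
move_arm(motion=[[[0, 3, 8], [0, 0, 0], 1], [[0, 3, 15], [0, 0, 0], 1], [[0, 3, 21], [0, 0, 0], 1], [[0, 3, 25], [0, 0, 0], 1], [[0, 3, 27], [0, 0, 0], 1], [[0, 3, 28], [0, 0, 0], 1], [[0, 3, 28], [0, 0, 0], 1]])

```text
clock: 15.6
tool_pos: [0.5409, -0.2895, 0.1722]
orientation: [-179.9, -0.1, -0.0]
force: [0.4, 0.4, -5.6]
opening: 0.0472
gripper_force: 30.0
```

Call:
move_arm(motion=[[[0, 0, 1], [0, 0, 0], 1], [[0, 0, 2], [0, 0, 0], 1], [[0, 0, 2], [0, 0, 0], 1], [[0, 0, 2], [0, 0, 0], 1]])

```text
clock: 15.93
tool_pos: [0.5408, -0.2895, 0.1702]
orientation: [-179.9, -0.1, -0.0]
force: [1.0, -0.2, -5.4]
opening: 0.0475
gripper_force: 30.0
```

Call:
move_arm(motion=[[[0, 0, 1], [0, 0, 0], 1], [[0, 0, 2], [0, 0, 0], 1], [[0, 0, 3], [0, 0, 0], 1], [[0, 0, 4], [0, 0, 0], 1], [[0, 0, 4], [0, 0, 0], 1], [[0, 0, 4], [0, 0, 0], 1]])

```text
clock: 16.43
tool_pos: [0.5407, -0.2894, 0.166]
orientation: [-179.9, -0.1, -0.0]
force: [0.7, 0.4, -5.4]
opening: 0.0475
gripper_force: 30.0
```

Call:
move_arm(motion=[[[0, 0, 0.5], [0, 0, 0], 1], [[0, 0, 1], [0, 0, 0], 1], [[0, 0, 1], [0, 0, 0], 1], [[0, 0, 1], [0, 0, 0], 1]])

```text
clock: 16.77
tool_pos: [0.5408, -0.2894, 0.1651]
orientation: [-179.9, -0.1, -0.0]
force: [1.4, 0.6, -4.9]
opening: 0.0477
gripper_force: 30.0
```

Call:
move_arm(motion=[[[0, 0, 0.5], [0, 0, 0], 1], [[0, 0, 1], [0, 0, 0], 1], [[0, 0, 1], [0, 0, 0], 1], [[0, 0, 1], [0, 0, 0], 1]])

```text
clock: 17.1
tool_pos: [0.5408, -0.2894, 0.1641]
orientation: [-179.9, -0.1, -0.0]
force: [0.3, -0.7, -5.8]
opening: 0.0476
gripper_force: 30.0
```

Call:
move_arm(motion=[[[0, 0, 0.5], [0, 0, 0], 1], [[0, 0, 1], [0, 0, 0], 1], [[0, 0, 1], [0, 0, 0], 1], [[0, 0, 1], [0, 0, 0], 1]])

```text
clock: 17.43
tool_pos: [0.5411, -0.2895, 0.1637]
orientation: [-179.9, -0.2, 0.0]
force: [0.3, 0.6, -0.6]
opening: 0.0475
gripper_force: 30.0
```

Contact: the liner now carries the weight. I'll press slightly, then release.

Call:
move_arm(motion=[[[0, 0, 0.3], [0, 0, 0], 1], [[0, 0, 0.3], [0, 0, 0], 1], [[0, 0, 0.3], [0, 0, 0], 0.4], [[0, 0, 0.3], [0, 0, 0], 0.3], [[0, 0, 0.3], [0, 0, 0], 0.2], [[0, 0, 0.3], [0, 0, 0], 0.1], [[0, 0, 0.3], [0, 0, 0], 0], [[0, 0, 0.3], [0, 0, 0], 0], [[0, 0, 0.3], [0, 0, 0], 0], [[0, 0, 0.3], [0, 0, 0], 0]])

```text
clock: 18.27
tool_pos: [0.5408, -0.2895, 0.1628]
orientation: [-179.9, -0.1, -0.0]
force: [0.5, 0.2, 1.1]
opening: 0.0866
gripper_force: 0.0
```

Call:
move_arm(motion=[[[0, 0, -10], [0, 0, 0], 0], [[0, 0, -30], [0, 0, 0], 0], [[0, 0, -60], [0, 0, 0], 0], [[0, 0, -100], [0, 0, 0], 0], [[0, 0, -140], [0, 0, 0], 0], [[0, 0, -180], [0, 0, 0], 0], [[0, 0, -210], [0, 0, 0], 0], [[0, 0, -220], [0, 0, 0], 0]])

```text
clock: 18.93
tool_pos: [0.5412, -0.2907, 0.39]
orientation: [179.9, -0.6, 0.0]
force: [0.6, 0.4, 0.5]
opening: 0.0874
gripper_force: 0.0
```

```bash
python3 - <<'E'
from plant import ctrl
import cv2,numpy as np
s=ctrl.snapshot("scene");np.savez("scene3.npz",**s)
cv2.imwrite("pics/fin.png",cv2.resize(s["color"][120:300,190:430],None,fx=3.3,fy=3.3,interpolation=cv2.INTER_CUBIC))
E
```

```text
(no output)
```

View pics/fin.png

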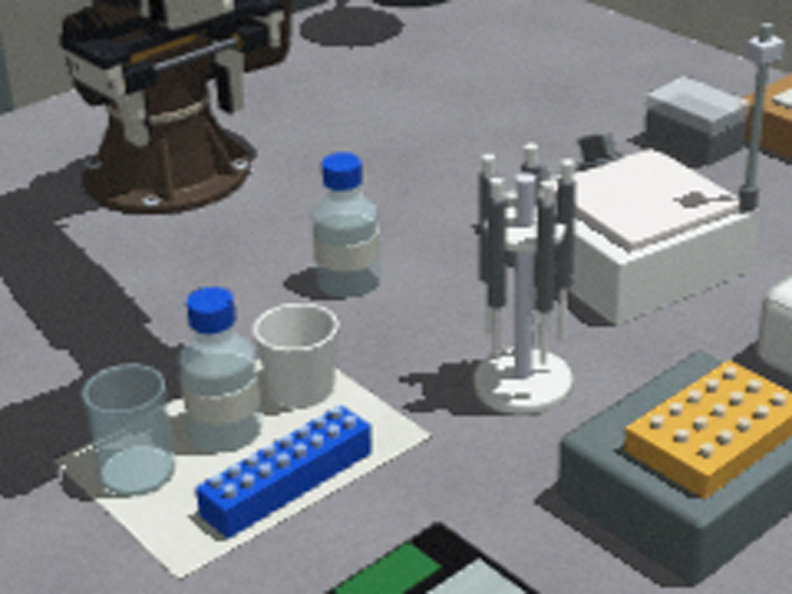

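The bottle stands upright on the liner between beaker and tub, with its cap at (210,297). The gripper is clear and nothing else has shifted. I'll check the position, then hand in.

```bash
python3 - <<'E'
from h import *
from plant import ctrl
p=atz("scene",(190+211/3.3,120+297/3.3),.173);print("bottle",p)
if np.hypot(p[0]-.539,p[1]+.288)<.007: print(ctrl.close_job())
E
```

```text
bottle [ 0.53879003 -0.28403387  0.173     ]
the job is handed in; nothing more can be done
None
```

The heating knob is at its anticlockwise stop, the stirring knob is unchanged, and the bottle is released upright on the liner within about 4 mm of midway between beaker and tub; I saw nothing else moved, and the job is handed in.

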